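# Offer a hinge leaf up to its jamb and hold the knuckles in line for the pin

## Task

Pick up the loose hinge leaf that has one middle knuckle and hold it so that this knuckle sits between the two knuckles on the jamb block with all three holes in line, ready for a colleague to push the hinge pin through. Do not force it against the jamb, leave the other leaf and the pin where they lie, and finish while still holding the leaf there in the air.

Things in the scene. Friction and masses are not known exactly. Their poses are not given: they have to be found in the camera images.
- single_leaf_center (a point): Loose steel hinge leaf to pick up, flat on the bench, about 160 g: a tray 62 mm long (x) by 56 mm wide (y), 5 mm floor, solid side rims 6 mm thick and 20 mm high along the 62 mm sides; ONE knuckle in the middle of its +x edge. Point: middle of the tray, 10 mm above its underside; x points to the knuckle, z up. Grip across the rims (56 mm, along y).
- single_leaf_knuckle (a point): Centre of that leaf's knuckle, 44 mm ahead (x) of the leaf's centre point and at the same height. The barrel is 28 mm long along y, 20 mm outside diameter, with an 11 mm hole along y.
- double_leaf_center (a point): The other loose leaf, same tray and size and same point and axes, but with TWO knuckles 14 mm long at the ends of its +x edge and a gap between them. It does not fit; leave it alone.
- jamb_axis (a point): Hinge axis of the fixed jamb, midway between its two knuckles, 90 mm above the bench. y runs along the hinge axis; x points level into the jamb block: the leaf comes in from the -x side or from above, its x along this x. Jamb knuckles: 20 mm outside, 11 mm holes, from 17 to 43 mm either side of this point along y, so the gap is 34 mm for the 28 mm knuckle.
- pin: Steel hinge pin, 6 mm thick, 96 mm long with a 12 mm head, lying on the bench; a bystander. Origin under the head end.
- jamb: Jamb block, upright aluminium on a foot, 100 mm wide, 105 mm high, fixed to the bench; a steel fixed leaf is screwed to its front. Origin on the bench below the hinge axis, same axes. The fixed leaf's face is upright, 12 mm beyond the axis (a knuckle in line clears it by 2 mm). Below the gap is open space; nothing of the jamb lies over 10 mm to the -x side of the axis.

How it is judged:
On the way:
1. the single-knuckle leaf is held clear of the bench (height (world z) of single_leaf_center above 0.035 m and contact force between the fingers and single_leaf above 1 N), for 0.2 s.
At the end, for the whole second after the job is handed in: The fingers hold the single-knuckle leaf still, its knuckle between the jamb's knuckles with its hole centre within 3 mm of the hinge axis fore-and-aft and in height and within 5 mm along it, the axes within 0.07 rad, and the leaf pressing on the jamb with less than 6 N (x of single_leaf_knuckle in the frame of jamb_axis between -0.003 and 0.003 m and z of single_leaf_knuckle in the frame of jamb_axis between -0.003 and 0.003 m and y of single_leaf_knuckle in the frame of jamb_axis between -0.005 and 0.005 m and angle between the y axis of single_leaf_knuckle and the y axis of jamb_axis, either way round below 0.07 rad and contact force between the fingers and single_leaf above 1 N and contact force between single_leaf and jamb below 6 N and linear speed of single_leaf below 0.02 m/s); the arm keeps its last pose, push and grip.
It fails at once if the other leaf is moved more than 20 mm (distance of double_leaf_center from where it was at the start of the episode above 0.02 m).
It fails at once if the pin is moved more than 20 mm (distance of pin from where it was at the start of the episode above 0.02 m).
It fails at once if the leaf is forced against the jamb with more than 40 N (contact force between single_leaf and jamb above 40 N).
It also fails if it takes over 42 s, if anything falls off the work surface, if the arm or the gripper's body presses on something with over 40 N, if the wrist force passes 120 N, or if a joint passes its speed limit or range.

## Robot

A 7-joint arm with a two-finger parallel gripper is mounted at the origin on a cart in front of the work surface, level with it; the furniture and walls round the work are solid. World frame = base frame: x ahead of the robot, y to its left, z up, the work surface at z = 0. Lengths are in m, angles in rad, forces in N, time in s.
With the tool pointing down it reaches from about 0.35 to 0.9 m from the base axis. Payload 19.9 kg.
Tool frame: the origin (TCP) lies where the fingers leave the gripper's body, on its centre line; the fingertips stand 73 mm ahead of it and the grasp point (between the pads) lies 54 mm ahead of it (bot.tcp_to_tips is the distance from the TCP to the fingertips, in m); z points along the fingers, y is the line along which they close (so a half turn about z gives the same grasp; the last joint's range is limited). The gripper opens to 85 mm and grips with 20 to 120 N. Pads are 22 mm wide; open, the fingers measure 114 mm over their backs; the gripper's body (76 mm by 85 mm) begins 54 mm behind the grasp point. The pads swing forward as they close: fully open they stand 13 mm farther back than shut.
Start: joints at [1.077, 0.417, -0.01, 1.614, 0.005, 1.111, -0.053], TCP at [0.273, -0.562, 0.304] pointing down, gripper open.
Joint ranges: [-2.81, 2.81], [-0.39, 2.02], [-1.27, 1.25], [0.06, 2.57], [-1.19, 4.33], [0.19, 2], [-2.82, 2.82]. Speed limits (rad/s): [1.89, 1.89, 2.39, 2.39, 3.01, 3.01, 3.01].

## Interface

Orientations are given as a rotation vector (axis times angle).
In Python, from station import monitor, capture, get_calibration, workorder, regions_of, bot gives the robot as it stands.
- The arm moves only by the tool send_rows, never from a script. Its argument "commands" is a list of rows, each a list of 7 numbers: the shift along the tool's x, y, z in m, then the turn, a rotation vector about the tool's x, y, z in rad, then the opening, from 0 (shut) to 1 (fully open). A call has 1 to 20 rows; each row is the pose to reach, as a shift and turn from the pose commanded when the call began, along the tool's axes at that moment; what a row does not reach only later rows make up. A row lasts 1/10 s, in which the tool goes at most 50 mm and 8.59 degrees, less where a joint would pass 70% of its speed; a pose out of reach is approached as far as the arm can. A call with a gripper value outside its range is refused whole. The fingers move at their own pace and stop on an object; "force" is the grip in N (left out, the last holds). Time passes only in rows, so rows that repeat a pose let the fingers close. It gives the time, the measured TCP pose, the force, the opening and the grip force at its end, in the units of the state.
- monitor.observe(): the state, without advancing time (a new reading comes with each control period).
- capture(name): name is "scene" or "side" or "wrist"; returns the picture (420x560x3 uint8, red, green, blue); there is no depth.
- get_calibration(name): a dict with "fx", "fy", "cx", "cy" (pixels), "position" and "rotation" of the camera in the world; the wrist camera has in their place "mount" (4x4, takes a point from camera to tool coordinates, whose origin is the TCP and whose axes are the flange's). Camera axes: x right, y down, z forward; pixel columns grow to the right and rows downward; lengths in m; the calibration is good to about 2 mm. A picture is of the moment at which its call begins: read the wrist's pose just before it. get_calibration takes no time and is no camera call.
- workorder.sign_off(): hands the job in; it is judged then, once.
Trained networks look in the newest picture that a camera, given by its name, has taken for a name from the list of things; names that differ only in an ending like _2 or _b are one class to them, and where a whole thing is asked for, a point or a joint stands for the part that bears it (a point fixed in the world has none). Each returns a list of dicts, best first, with "score" (0 to 1); they miss things now and then, are a little off and sometimes report something else, mostly with a low value. They report only what shows in the picture. A call takes as long as a camera call.
- regions_of(camera, label): "mask" (420x560 bool, what is visible of it) and "at" ([column, row] in pixels, amid what is visible of it).
The state is a dict: "time": time; "joint_pos": joint angles; "joint_vel": joint speeds; "tau": joint torques, N m; "tcp_pos": TCP position; "ee_rot": TCP orientation; "ft_force": force on the tool from outside, world axes, zero at the start; "moment": the same for the moment, N m; "width": finger opening in m; "grasp_force": force on a finger pad.
Only numpy, scipy, OpenCV 4.12 (cv2) and the standard library are available. Lean on these libraries where they do the work, as an engineer would, in place of code of your own. Each camera call takes 0.05 s, during which the arm holds its last target. There are 200 camera calls.

## Working session

There is one attempt and no reset: what is moved stays moved. The work goes in short steps, Python scripts to look and compute and a tool call to move; the robot and the scene stay as the last step left them, time stands still between calls to the robot, and variables do not carry over. Pictures are saved under pics/ and viewed, at most 12 in all, crops included, and the job is handed in when it is done.

Besides the shell and the picture viewer there is one more tool, called after "Emit:" by a JSON object that holds its "method" and its "body", one argument or row to a line. send_rows: Moves the arm, as the interface text tells. Its arguments: {"type":"object","properties":{"commands":{"type":"array","items":{"type":"array","items":{"type":"number"}}},"force":{"type":"number"}},"required":["commands"]}

```bash
mkdir -p pics; ls; cat > h.py <<'E'
import numpy as np,cv2
from scipy.spatial.transform import Rotation as R
from station import monitor,capture,get_calibration,workorder,regions_of,bot
def cam(n):
    c=get_calibration(n);K=np.array([[c['fx'],0,c['cx']],[0,c['fy'],c['cy']],[0,0,1.]])
    if 'mount' in c:
        s=monitor.observe();T=np.eye(4);T[:3,:3]=R.from_rotvec(s['ee_rot']).as_matrix();T[:3,3]=s['tcp_pos']
        T=T@np.array(c['mount']);return K,T[:3,:3],T[:3,3]
    r=np.array(c['rotation']); r=r if r.shape==(3,3) else R.from_rotvec(r).as_matrix()
    return K,r,np.array(c['position'])
def ray(C,p):
    K,r,t=C;d=r@np.linalg.inv(K)@np.array([p[0],p[1],1.]);return t,d/np.linalg.norm(d)
def atz(C,p,z):
    t,d=ray(C,p);return t+d*(z-t[2])/d[2]
def tri(obs):
    A=np.zeros((3,3));b=np.zeros(3)
    for C,p in obs:
        t,d=ray(C,p);P=np.eye(3)-np.outer(d,d);A+=P;b+=P@t
    return np.linalg.solve(A,b)
def proj(C,X):
    K,r,t=C;q=K@(r.T@(np.asarray(X)-t));return q[:2]/q[2]
def shot(n,f):
    C=cam(n);im=capture(n);cv2.imwrite('pics/'+f,im[:,:,::-1]);return C,im
E
python3 - <<'E'
from h import *
s=monitor.observe();print(s)
ims=[]
for n in['scene','side','wrist']:
    C,im=shot(n,n+'0.png');print(n,C[1].round(3).tolist(),C[2],C[0][0,0])
    for l in['single_leaf_center','double_leaf_center','pin','jamb']:
        for d in regions_of(n,l)[:2]:print(l,round(d['score'],2),d['at'],d['mask'].sum(),atz(C,d['at'],.01).round(3))
E
```

```text
pics
{'time': 0.0, 'joint_pos': array([ 1.07646402,  0.41790335, -0.01028574,  1.61415278,  0.00470249,
        1.11068842, -0.05299488]), 'joint_vel': array([ 0.00129191, -0.00133665, -0.00118306, -0.00031836, -0.00052116,
       -0.00061258,  0.0003569 ]), 'tau': array([ 2.29441584e-04, -8.64454579e+01,  6.78974558e-01, -4.34908390e+01,
        1.91777002e-02,  7.29442763e-03,  1.14634558e-04]), 'tcp_pos': array([ 0.27332539, -0.56179019,  0.30331337]), 'ee_rot': array([-3.06036413e+00, -7.05002174e-01,  5.43916621e-04]), 'ft_force': array([-0.11999074, -0.34969496, -0.4034927 ]), 'moment': array([-0.01083186,  0.00083934,  0.01657768]), 'grasp_force': 0.0, 'width': 0.08547099986201732}
scene [[0.452, -0.487, 0.747], [-0.892, -0.25, 0.377], [0.003, -0.837, -0.548]] [-0.2500556  -0.62153268  0.66140435] 457.1078430527325
single_leaf_center 0.83 [219.4, 205.0] 348 [0.623 0.01  0.01 ]
double_leaf_center 0.74 [206.4, 238.9] 633 [ 0.476 -0.05   0.01 ]
pin 0.68 [205.8, 239.3] 664 [ 0.474 -0.049  0.01 ]
pin 0.64 [383.0, 320.1] 105 [ 0.408 -0.511  0.01 ]
jamb 0.59 [346.7, 265.0] 2362 [ 0.536 -0.389  0.01 ]
side [[0.987, -0.052, 0.155], [-0.162, -0.428, 0.889], [0.02, -0.902, -0.431]] [ 0.34097347 -1.24544563  0.56872228] 502.78888779492553
single_leaf_center 0.79 [295.0, 195.8] 342 [ 0.616 -0.002  0.01 ]
double_leaf_center 0.49 [251.2, 204.4] 168 [ 0.489 -0.044  0.01 ]
pin 0.64 [285.2, 267.7] 3143 [ 0.521 -0.366  0.01 ]
pin 0.61 [244.2, 316.4] 214 [ 0.418 -0.517  0.01 ]
jamb 0.65 [287.9, 268.6] 3397 [ 0.526 -0.37   0.01 ]
wrist [[0.437, -0.853, -0.285], [-0.9, -0.415, -0.138], [-0.0, 0.316, -0.949]] [ 0.34626832 -0.52554265  0.37416941] 311.8329632689235
pin 0.91 [291.5, 40.1] 535 [ 0.409 -0.511  0.01 ]
```

View pics/scene0.png

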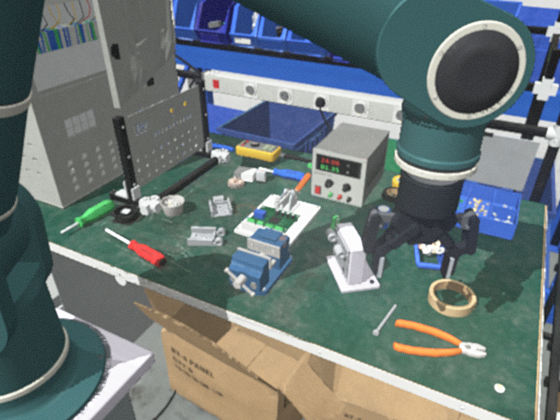

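View pics/side0.png

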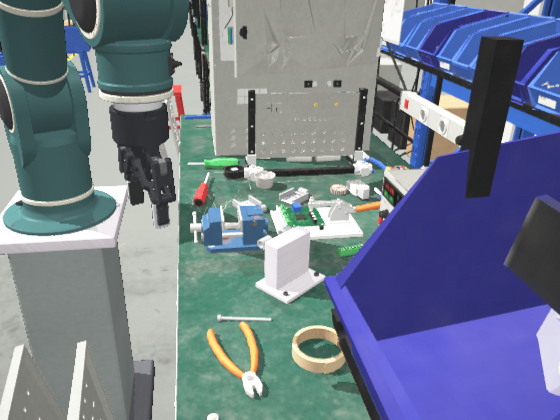

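```bash
cat >> h.py <<'E'
def goal(p,yaw,z=None):
    "shift+turn in tool axes to put TCP at p, tool down, tool x at world angle yaw"
    s=monitor.observe();Rc=R.from_rotvec(s['ee_rot'])
    Rt=R.from_euler('z',yaw)*R.from_euler('x',np.pi)
    d=Rc.inv().apply(np.asarray(p)-s['tcp_pos']);w=(Rc.inv()*Rt).as_rotvec()
    X=Rc.as_matrix()[:,0];print('yaw',np.arctan2(X[1],X[0]).round(3),'row',d.round(4).tolist(),w.round(4).tolist())
E
python3 - <<'E'
from h import *
goal([.45,-.42,.33],.45);goal([.52,-.03,.30],.45)
E
```

```text
yaw 0.453 row [0.2209, -0.0504, -0.0261] [-0.0001, 0.0, 0.0029]
yaw 0.453 row [0.4545, -0.3705, 0.0039] [-0.0001, 0.0, 0.0029]
```

Emit:
{"method": "send_rows", "body": {
  "commands": [
    [0.22,-0.05,-0.026,0,0,0,1],
    [0.22,-0.05,-0.026,0,0,0,1],
    [0.22,-0.05,-0.026,0,0,0,1],
    [0.22,-0.05,-0.026,0,0,0,1],
    [0.22,-0.05,-0.026,0,0,0,1],
    [0.22,-0.05,-0.026,0,0,0,1],
    [0.22,-0.05,-0.026,0,0,0,1],
    [0.22,-0.05,-0.026,0,0,0,1]
  ]
}}

```text
time: 1.55
tcp_pos: [0.4483, -0.4218, 0.3297]
ee_rot: [3.062, 0.703, -0.001]
ft_force: [-0.6, -0.9, -0.2]
width: 0.0855
grasp_force: 0.0
```

```bash
python3 - <<'E'
from h import *
C,im=shot('wrist','w1.png');np.savez('w1.npz',K=C[0],r=C[1],t=C[2])
for d in regions_of('wrist','jamb')[:2]:print(d['score'],d['at'],d['mask'].sum())
s=monitor.observe();print(s['time'],s['tcp_pos'])
goal([.52,-.03,.30],.45)
E
```

```text
0.91 [290.2, 107.8] 8857
1.65 [ 0.44833687 -0.42173696  0.32970889]
yaw 0.451 row [0.2352, -0.3214, 0.0297] [-0.0002, 0.0005, 0.0009]
```

View pics/w1.png

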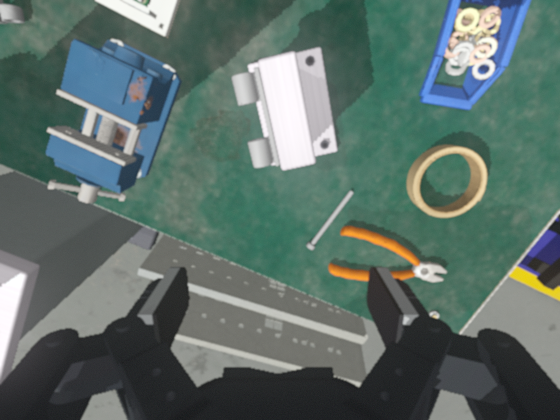

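```bash
python3 - <<'E'
from h import *
z=np.load('w1.npz');C=(z['K'],z['r'],z['t'])
a=atz(C,[244,88],.1);b=atz(C,[260,153],.1);print(a,b)
m=(a+b)/2;d=(a-b);yaw=np.arctan2(d[1],d[0])-np.pi/2;print(m,yaw)
u=np.array([np.cos(yaw),np.sin(yaw),0])
p=m-u*.06;p[2]=.25;print(p,p-m);goal(p,yaw)
E
```

```text
[ 0.51975403 -0.35243858  0.1       ] [ 0.47313758 -0.38980847  0.1       ]
[ 0.49644581 -0.37112352  0.1       ] -0.8950525272166312
[ 0.45891714 -0.32430901  0.25      ] [-0.03752867  0.04681452  0.15      ]
yaw 0.451 row [0.052, -0.0831, 0.0797] [0.0001, 0.0006, 1.3459]
```

Emit:
{"method": "send_rows", "body": {
  "commands": [
    [0.052,-0.083,0.08,0,0,1.346,1],
    [0.052,-0.083,0.08,0,0,1.346,1],
    [0.052,-0.083,0.08,0,0,1.346,1],
    [0.052,-0.083,0.08,0,0,1.346,1],
    [0.052,-0.083,0.08,0,0,1.346,1],
    [0.052,-0.083,0.08,0,0,1.346,1],
    [0.052,-0.083,0.08,0,0,1.346,1],
    [0.052,-0.083,0.08,0,0,1.346,1],
    [0.052,-0.083,0.08,0,0,1.346,1],
    [0.052,-0.083,0.08,0,0,1.346,1],
    [0.052,-0.083,0.08,0,0,1.346,1],
    [0.052,-0.083,0.08,0,0,1.346,1],
    [0.052,-0.083,0.08,0,0,1.346,1]
  ]
}}

```text
time: 2.95
tcp_pos: [0.4597, -0.3236, 0.2498]
ee_rot: [-2.835, 1.354, 0.0]
ft_force: [-0.3, 0.3, 0.5]
width: 0.0853
grasp_force: 0.0
```

```bash
python3 - <<'E'
from h import *
C,im=shot('wrist','w2.png');np.savez('w2.npz',K=C[0],r=C[1],t=C[2])
s=monitor.observe();print(s['time'],s['tcp_pos'],s['joint_pos'].round(2))
goal([.52,-.03,.30],-.895)
goal([.52,-.03,.30],.45)
E
```

```text
3.0 [ 0.45973389 -0.32356319  0.24986771] [ 0.46  0.37  0.12  1.83 -0.05  0.95 -1.86]
yaw -0.892 row [-0.1906, -0.2313, -0.0501] [-0.0001, 0.0, 0.0032]
yaw -0.892 row [-0.1906, -0.2313, -0.0501] [-0.0001, -0.0, -1.3418]
```

View pics/w2.png

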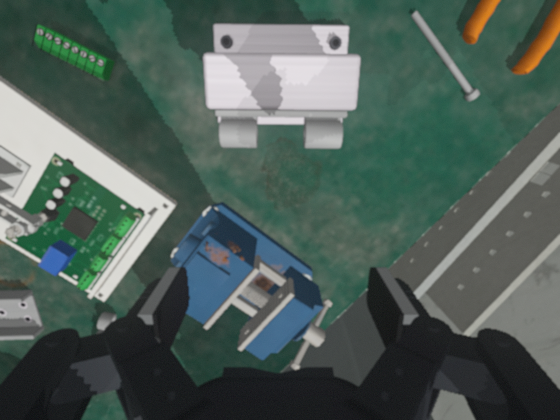

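```bash
python3 - <<'E'
from h import *
L=[]
for i in(1,2):
    z=np.load(f'w{i}.npz');L.append((z['K'],z['r'],z['t']))
g=cv2.cvtColor(cv2.imread('pics/w2.png'),cv2.COLOR_BGR2GRAY)
print('row135',g[135,210:264].tolist(),g[135,296:352].tolist())
print('c238',g[105:160,238].tolist());print('c323',g[105:160,323].tolist())
for p,q in [([178,72],[218,204]),([178,72],[175,245]),([115,42],[178,250]),([115,42],[218,204]),([150,100],[313,275]),([158,85],[313,275])]:
    X=tri([(L[0],p),(L[1],q)]);print(X.round(3),[ (proj(C,X)-v).round(1) for C,v in zip(L,(p,q))])
a=cv2.imread('pics/w1.png')[20:220,30:300];b=cv2.imread('pics/w2.png')[100:300,140:410]
cv2.imwrite('pics/c12.png',cv2.resize(np.vstack([np.hstack([a,b])]),(800,296),interpolation=cv2.INTER_CUBIC))
E
```

```text
row135 [96, 96, 98, 97, 99, 101, 100, 103, 125, 161, 181, 185, 186, 185, 186, 185, 184, 185, 184, 185, 185, 184, 184, 185, 185, 184, 182, 179, 176, 174, 171, 173, 173, 173, 173, 173, 174, 172, 173, 173, 173, 173, 173, 172, 172, 162, 142, 120, 105, 99, 101, 100, 100, 99] [91, 93, 93, 91, 92, 91, 93, 102, 116, 129, 152, 166, 170, 170, 170, 169, 170, 169, 168, 169, 169, 170, 169, 168, 169, 168, 167, 169, 170, 174, 173, 171, 171, 175, 175, 173, 172, 176, 177, 176, 175, 177, 177, 176, 176, 172, 150, 113, 85, 82, 86, 84, 86, 87, 86, 85]
c238 [210, 205, 196, 174, 145, 151, 170, 174, 171, 171, 168, 157, 139, 126, 110, 107, 114, 119, 125, 131, 138, 145, 147, 149, 154, 159, 165, 168, 169, 170, 176, 181, 179, 179, 180, 182, 180, 178, 177, 177, 172, 162, 133, 103, 92, 91, 92, 91, 89, 87, 88, 90, 88, 89, 88]
c323 [206, 206, 203, 195, 176, 147, 150, 164, 169, 170, 169, 161, 144, 127, 116, 108, 106, 113, 118, 122, 127, 136, 140, 145, 149, 153, 157, 161, 163, 166, 169, 172, 179, 186, 190, 189, 188, 186, 184, 179, 177, 171, 161, 130, 97, 84, 85, 86, 86, 85, 85, 83, 83, 81, 81]
[ 0.498 -0.257 -0.024] [array([-0.9,  2.1]), array([-1.8, -1.5])]
[ 0.511 -0.335  0.234] [array([-1.9,  3.6]), array([-4.8, -4.4])]
[ 0.498 -0.169 -0.038] [array([ 0. , -0.1]), array([0.1, 0.1])]
[ 0.53  -0.511  0.654] [array([ 1.5, -6.4]), array([3.4, 2.2])]
[ 0.507 -0.37   0.315] [array([50.7, 26.2]), array([-284.9,  337.6])]
[ 0.512 -0.374  0.326] [array([57. , 31.7]), array([ 1059., -1229.])]
```

View pics/c12.png

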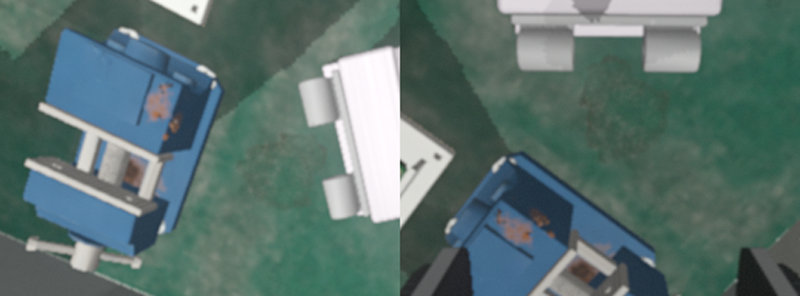

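Emit:
{"method": "send_rows", "body": {
  "commands": [
    [-0.19,-0.23,-0.05,0,0,0,1],
    [-0.19,-0.23,-0.05,0,0,0,1],
    [-0.19,-0.23,-0.05,0,0,0,1],
    [-0.19,-0.23,-0.05,0,0,0,1],
    [-0.19,-0.23,-0.05,0,0,0,1],
    [-0.19,-0.23,-0.05,0,0,0,1],
    [-0.19,-0.23,-0.05,0,0,0,1],
    [-0.19,-0.23,-0.05,0,0,0,1],
    [-0.19,-0.23,-0.05,0,0,0,1]
  ]
}}

```text
time: 3.9
tcp_pos: [0.5197, -0.0322, 0.2997]
ee_rot: [2.833, -1.358, -0.0]
ft_force: [0.3, -0.9, 0.5]
width: 0.0855
grasp_force: 0.0
```

```bash
python3 - <<'E'
from h import *
from scipy.optimize import least_squares
L=[]
for i in(1,2):
    z=np.load(f'w{i}.npz');L.append((z['K'],z['r'],z['t']))
C=L[1]
ph=np.radians(np.arange(0,360,2))
def surf(q,s):
    x,y,z,w=q;u=np.array([np.cos(w),np.sin(w),0]);v=np.array([-u[1],u[0],0])
    return np.array([proj(C,np.array([x,y,z])+v*s+.01*(np.cos(a)*u+np.sin(a)*np.array([0,0,1]))) for a in ph])
top=(ph>np.pi/3)&(ph<np.pi*1.1)
def res(q,pr=1):
    r=[]
    # image x right = -axis? left knuckle has +y side
    for s,c in((.043,218.4),(.017,256.3),(-.017,305),(-.043,342.4)):
        P=surf(q,s)[top];o=np.argsort(P[:,1]);r.append(np.interp(135,P[o,1],P[o,0])-c)
    r.append(surf(q,.0295)[:,1].max()-147);r.append(surf(q,-.030)[:,1].max()-148.2)
    return r+[(q[2]-.09)*300*pr]
for pr in(1,0):
    f=least_squares(lambda q:res(q,pr),[.496,-.371,.09,-.89]);print(f.x.round(4),np.round(f.fun,2))
p=tri([(L[0],[138,125]),(L[1],[258,257])]);print('vise jaw',p)
C,im=shot('wrist','w3.png');np.savez('w3.npz',K=C[0],r=C[1],t=C[2])
for l in('single_leaf_center','double_leaf_center','single_leaf_knuckle'):
    for d in regions_of('wrist',l)[:2]:print(l,d['score'],d['at'],d['mask'].sum(),atz(C,d['at'],.01).round(3))
E
```

```text
[ 0.496  -0.371   0.0893 -0.9066] [ 0.08 -0.3   0.06  0.17  0.   -0.   -0.22]
[ 0.4959 -0.371   0.0889 -0.9066] [ 0.18 -0.26  0.02  0.07  0.    0.   -0.  ]
vise jaw [ 0.41685326 -0.23165553 -0.02353565]
single_leaf_center 0.76 [190.6, 148.2] 3437 [0.617 0.006 0.01 ]
double_leaf_center 0.89 [309.2, 188.7] 2915 [ 0.48  -0.043  0.01 ]
single_leaf_knuckle 0.57 [193.0, 147.9] 3415 [0.616 0.004 0.01 ]
```

View pics/w3.png

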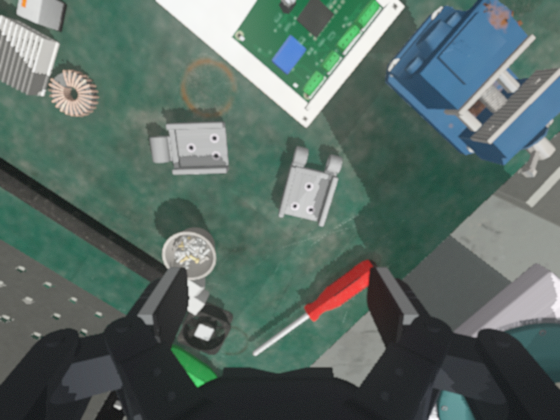

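```bash
python3 - <<'E'
from h import *
z=np.load('w3.npz');C=(z['K'],z['r'],z['t'])
a=atz(C,[200,148],.01);k=atz(C,[161,150],.015);print(a,k,np.arctan2(*(k-a)[[1,0]]))
goal([a[0]-.03,a[1]-.03,.2],.72)
E
```

```text
[ 0.60921489 -0.00141421  0.01      ] [0.64178783 0.02673742 0.015     ] 0.7127171021443295
yaw -0.895 row [0.0366, -0.0469, 0.0997] [0.0002, 0.0004, -1.6147]
```

Emit:
{"method": "send_rows", "body": {
  "commands": [
    [0.037,-0.047,0.1,0,0,-1.615,1],
    [0.037,-0.047,0.1,0,0,-1.615,1],
    [0.037,-0.047,0.1,0,0,-1.615,1],
    [0.037,-0.047,0.1,0,0,-1.615,1],
    [0.037,-0.047,0.1,0,0,-1.615,1],
    [0.037,-0.047,0.1,0,0,-1.615,1],
    [0.037,-0.047,0.1,0,0,-1.615,1],
    [0.037,-0.047,0.1,0,0,-1.615,1],
    [0.037,-0.047,0.1,0,0,-1.615,1],
    [0.037,-0.047,0.1,0,0,-1.615,1],
    [0.037,-0.047,0.1,0,0,-1.615,1],
    [0.037,-0.047,0.1,0,0,-1.615,1],
    [0.037,-0.047,0.1,0,0,-1.615,1],
    [0.037,-0.047,0.1,0,0,-1.615,1]
  ]
}}

```text
time: 5.5
tcp_pos: [0.5797, -0.0308, 0.1998]
ee_rot: [-2.941, -1.104, 0.0]
ft_force: [0.0, 0.1, 0.1]
width: 0.0856
grasp_force: 0.0
```

```bash
python3 - <<'E'
from h import *
C,im=shot('wrist','w4.png');np.savez('w4.npz',K=C[0],r=C[1],t=C[2])
for l in('single_leaf_center',):
    for d in regions_of('wrist',l)[:2]:
        m=d['mask'].astype(np.uint8);print(l,d['score'],d['at'],m.sum(),cv2.minAreaRect(cv2.findNonZero(m)))
s=monitor.observe();print(s['time'],s['tcp_pos'],s['joint_pos'].round(2))
E
```

```text
single_leaf_center 0.68 [462.7, 413.0] 288 ((464.0, 408.0), (22.0, 20.0), 90.0)
5.6 [ 0.57970321 -0.030556    0.19986479] [ 0.28  0.48 -0.36  1.81  0.21  0.89 -1.03]
```

View pics/w4.png

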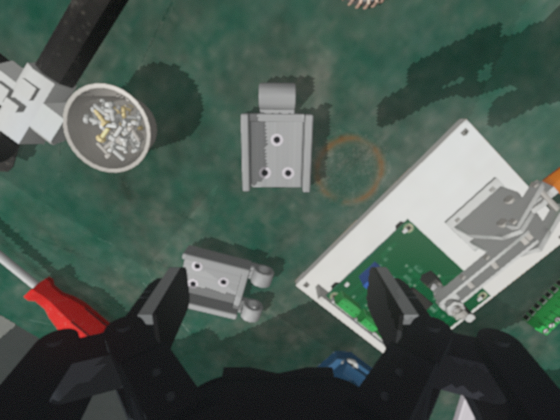

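```bash
python3 - <<'E'
from h import *
L={}
for i in(3,4):
    z=np.load(f'w{i}.npz');L[i]=(z['K'],z['r'],z['t'])
for p,q in(([190,148],[277,140]),([214,138],[288,173]),([214,155],[265,173])):print('hole',tri([(L[3],p),(L[4],q)]).round(4))
P=[atz(L[4],p,.02) for p in([242,114],[313,115],[311,191],[241,190])]
c=sum(P)/4;f=(P[0]+P[1]-P[2]-P[3])/2;w=(P[0]+P[3]-P[1]-P[2])/2
yaw=np.arctan2(f[1],f[0]);print(c,np.linalg.norm(f),np.linalg.norm(w),yaw,np.arctan2(w[1],w[0])-np.pi/2)
k=atz(L[4],[277,97],.0195);print('knuckle',k,np.linalg.norm(k[:2]-c[:2]))
yaw=(yaw+np.arctan2(w[1],w[0])-np.pi/2)/2
goal([c[0],c[1],.068],yaw)
E
```

```text
hole [0.6185 0.0056 0.0099]
hole [ 0.6036 -0.0201  0.0071]
hole [ 0.5918 -0.0051  0.0113]
[ 0.61121374 -0.00098686  0.02      ] 0.06053920015949822 0.056379227951399616 0.6971821697847674 0.7037762072992049
knuckle [0.64372962 0.02709511 0.0195    ] 0.042963699478160915
yaw 0.72 row [0.0432, -0.0014, 0.1319] [-0.0, 0.0001, 0.0196]
```

```bash
python3 -c "
from station import bot
print(bot.tcp_to_tips,[a for a in dir(bot) if a[0]!='_'])"
```

```text
0.0726 ['Unreachable', 'tcp_to_tips']
```

Emit:
{"method": "send_rows", "body": {
  "commands": [
    [0.043,-0.001,0.0,0,0,-0.02,1],
    [0.043,-0.001,0.05,0,0,-0.02,1],
    [0.043,-0.001,0.09,0,0,-0.02,1],
    [0.043,-0.001,0.11,0,0,0.02,1],
    [0.043,-0.001,0.121,0,0,0.02,1],
    [0.043,-0.001,0.121,0,0,0.02,1],
    [0.043,-0.001,0.121,0,0,0.02,1],
    [0.043,-0.001,0.121,0,0,0.02,1]
  ]
}}

```text
time: 6.4
tcp_pos: [0.6121, -0.0014, 0.0804]
ee_rot: [2.949, 1.08, 0.003]
ft_force: [0.6, -0.2, 0.4]
width: 0.0854
grasp_force: 0.0
```

```bash
python3 - <<'E'
from h import *
c=get_calibration('wrist');M=np.linalg.inv(np.array(c['mount']))
for d in(.054,.06,.066,.073,.086):
    for y in(.043,.057):
      for x in(-.011,.011):
        q=M@[x,y,d,1];print(d,y,x,round(c['fx']*q[0]/q[2]+c['cx']),round(c['fy']*q[1]/q[2]+c['cy']))
C,im=shot('wrist','w5.png')
E
```

```text
0.054 0.043 -0.011 371 310
0.054 0.043 0.011 375 269
0.054 0.057 -0.011 400 310
0.054 0.057 0.011 406 269
0.06 0.043 -0.011 367 303
0.06 0.043 0.011 371 263
0.06 0.057 -0.011 396 303
0.06 0.057 0.011 401 263
0.066 0.043 -0.011 364 295
0.066 0.043 0.011 368 257
0.066 0.057 -0.011 392 295
0.066 0.057 0.011 397 257
0.073 0.043 -0.011 361 288
0.073 0.043 0.011 364 250
0.073 0.057 -0.011 387 288
0.073 0.057 0.011 392 250
0.086 0.043 -0.011 355 275
0.086 0.043 0.011 358 240
0.086 0.057 -0.011 379 275
0.086 0.057 0.011 383 240
```

View pics/w5.png

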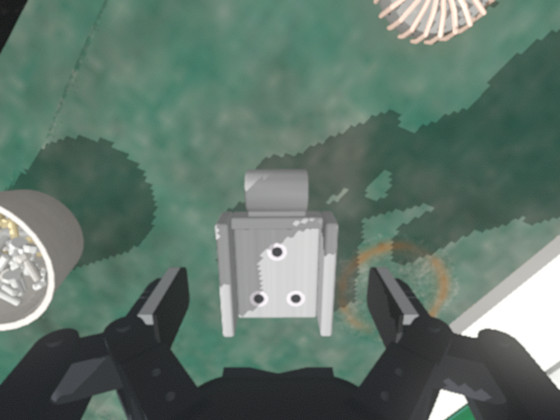

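Emit:
{"method": "send_rows", "body": {
  "commands": [
    [-0.001,0,0.009,0,0,0,1],
    [-0.001,0,0.009,0,0,0,1],
    [-0.001,0,0.009,0,0,0,0.5],
    [-0.001,0,0.009,0,0,0,0.5],
    [-0.001,0,0.009,0,0,0,0.5],
    [-0.001,0,0.009,0,0,0,0.4],
    [-0.001,0,0.009,0,0,0,0.4],
    [-0.001,0,0.009,0,0,0,0.4],
    [-0.001,0,0.009,0,0,0,0.4],
    [-0.001,0,0.009,0,0,0,0.4],
    [-0.001,0,0.009,0,0,0,0.4]
  ],
  "force": 70
}}

```text
time: 7.55
tcp_pos: [0.6107, -0.002, 0.0703]
ee_rot: [2.95, 1.08, 0.001]
ft_force: [-1.1, -0.9, 5.1]
width: 0.0545
grasp_force: 74.6
```

Emit:
{"method": "send_rows", "body": {
  "commands": [
    [0,0,-0.02,0,0,0,0.4],
    [0,0,-0.05,0,0,0,0.4],
    [0,0,-0.09,0,0,0,0.4],
    [0,0,-0.13,0,0,0,0.4],
    [0,0,-0.15,0,0,0,0.4],
    [0,0,-0.15,0,0,0,0.4],
    [0,0,-0.15,0,0,0,0.4]
  ]
}}

```text
time: 8.25
tcp_pos: [0.6103, -0.0022, 0.2195]
ee_rot: [2.95, 1.08, -0.0]
ft_force: [-1.0, -1.0, -2.9]
width: 0.0545
grasp_force: 74.5
```

```bash
python3 - <<'E'
from h import *
s=monitor.observe();print(s['time'],s['grasp_force'],s['ft_force'],s['tcp_pos'])
yaw=-.907;J=np.array([.496,-.371,.0893]);u=np.array([np.cos(yaw),np.sin(yaw),0])
# leaf centre 10mm above bench when TCP z was .0703 -> 60.3mm below TCP
p=J-u*.044+[0,0,.0603];print('final',p)
h=p-u*.03+[0,0,.05];print(h);goal(h,yaw)
E
```

```text
8.25 74.51399087905884 [-1.0135217  -1.01474342 -2.919926  ] [ 0.61033352 -0.00215971  0.21950312]
final [ 0.46889109 -0.33634301  0.1496    ]
[ 0.45040775 -0.31271324  0.1996    ]
yaw 0.702 row [-0.3226, 0.134, 0.02] [0.0002, 0.0002, 1.6087]
```

Emit:
{"method": "send_rows", "body": {
  "commands": [
    [-0.323,0.134,0,0,0,1.609,0.4],
    [-0.323,0.134,0,0,0,1.609,0.4],
    [-0.323,0.134,0,0,0,1.609,0.4],
    [-0.323,0.134,0,0,0,1.609,0.4],
    [-0.323,0.134,0,0,0,1.609,0.4],
    [-0.323,0.134,0,0,0,1.609,0.4],
    [-0.323,0.134,0,0,0,1.609,0.4],
    [-0.323,0.134,0,0,0,1.609,0.4],
    [-0.323,0.134,0,0,0,1.609,0.4],
    [-0.323,0.134,0,0,0,1.609,0.4],
    [-0.323,0.134,0,0,0,1.609,0.4],
    [-0.323,0.134,0.01,0,0,1.609,0.4],
    [-0.323,0.134,0.02,0,0,1.609,0.4],
    [-0.323,0.134,0.02,0,0,1.609,0.4],
    [-0.323,0.134,0.02,0,0,1.609,0.4],
    [-0.323,0.134,0.02,0,0,1.609,0.4]
  ]
}}

```text
time: 9.85
tcp_pos: [0.4504, -0.313, 0.1999]
ee_rot: [-2.824, 1.376, 0.0]
ft_force: [-0.4, -0.1, -2.1]
width: 0.0545
grasp_force: 74.6
```

```bash
python3 - <<'E'
from h import *
C,im=shot('wrist','w6.png');np.savez('w6.npz',K=C[0],r=C[1],t=C[2])
s=monitor.observe();print(s['time'],s['grasp_force'],s['tcp_pos'],s['joint_pos'].round(2))
goal([.46889,-.33634,.1496],-.907)
c=cv2.resize(im[60:360,140:420,::-1],None,fx=2,fy=2,interpolation=cv2.INTER_CUBIC);cv2.imwrite('pics/c6.png',c)
E
```

```text
9.9 74.56722021102905 [ 0.45043798 -0.3130276   0.20002317] [ 0.51  0.41  0.06  1.9  -0.03  0.84 -1.9 ]
yaw -0.907 row [0.0297, -0.0002, 0.0504] [-0.0001, -0.0002, 0.0004]
```

View pics/c6.png

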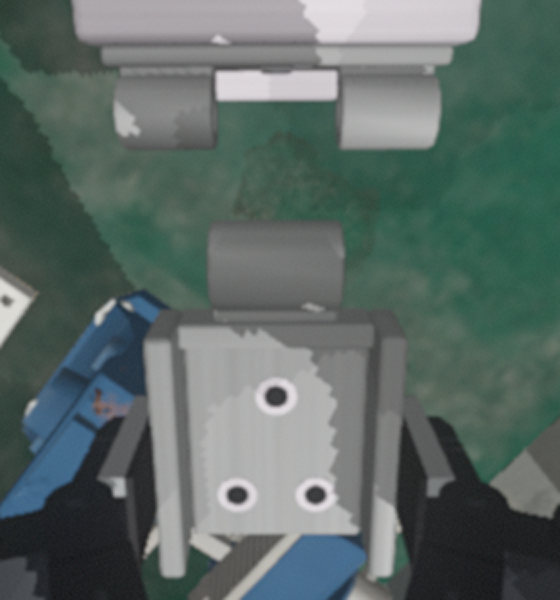

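```bash
python3 - <<'E'
from h import *
z=np.load('w6.npz');C=(z['K'],z['r'],z['t'])
ph=np.radians(np.arange(0,360,2));yaw=-.907;u=np.array([np.cos(yaw),np.sin(yaw),0]);v=np.array([-u[1],u[0],0])
def cyl(c,s):return np.array([proj(C,c+v*s+.01*(np.cos(a)*u+np.sin(a)*np.array([0,0,1]))) for a in ph])
s=monitor.observe();k=s['tcp_pos']+u*.044-[0,0,.0603]
J=np.array([.496,-.371,.0893])
g=cv2.cvtColor(cv2.imread('pics/w6.png'),cv2.COLOR_BGR2GRAY)
P=cyl(k,0);print('leaf pred rows',P[:,1].min(),P[:,1].max());print(k)
for s_ in(.014,-.014):
    P=cyl(k,s_)[30:90];o=np.argsort(P[:,1]);print(s_,'col@row190',np.interp(190,P[o,1],P[o,0]))
for s_ in(.03,-.03):print('jamb low row',cyl(J,s_)[:,1].max())
for s_ in(.043,.017,-.017,-.043):
    P=cyl(J,s_)[30:110];o=np.argsort(P[:,1]);print(s_,'col@row118',np.interp(118,P[o,1],P[o,0]))
print('leaf top c260',g[164:180,260].tolist(),'c298',g[164:180,298].tolist())
print('leaf row190 L',g[190,236:252].tolist(),'R',g[190,304:320].tolist())
print('jamb low c222',g[126:142,222].tolist(),'c336',g[126:142,336].tolist())
print('jamb row118',g[118,190:204].tolist(),g[118,240:256].tolist(),g[118,300:316].tolist(),g[118,352:368].tolist())
E
```

```text
leaf pred rows 168.45075753239502 214.74499679638555
[ 0.47754688 -0.34768459  0.13972317]
0.014 col@row190 243.8638891781876
-0.014 col@row190 313.5708517343383
jamb low row 134.33161959469746
jamb low row 134.32003954847156
0.043 col@row118 196.54802446732097
0.017 col@row118 245.8577723311783
-0.017 col@row118 310.3303456454539
-0.043 col@row118 359.6257114126697
leaf top c260 [75, 78, 84, 91, 98, 94, 89, 91, 93, 98, 101, 104, 107, 109, 108, 110] c298 [73, 77, 79, 77, 77, 79, 81, 86, 91, 94, 99, 101, 104, 105, 105, 104]
leaf row190 L [81, 83, 83, 83, 84, 85, 85, 92, 104, 115, 121, 119, 121, 122, 119, 121] R [113, 113, 113, 114, 113, 114, 108, 98, 84, 79, 78, 80, 78, 78, 80, 81]
jamb low c222 [118, 114, 111, 109, 106, 100, 98, 91, 87, 89, 94, 93, 92, 91, 90, 88] c336 [176, 173, 170, 165, 161, 160, 154, 138, 109, 83, 76, 75, 76, 77, 79, 78]
jamb row118 [97, 96, 96, 93, 92, 91, 109, 150, 175, 182, 184, 184, 184, 184] [126, 126, 127, 126, 120, 105, 101, 103, 95, 92, 95, 95, 96, 95, 95, 99] [80, 81, 81, 83, 81, 83, 82, 87, 100, 108, 112, 137, 160, 169, 172, 173] [174, 173, 173, 173, 173, 173, 168, 146, 111, 85, 82, 85, 84, 82, 84, 80]
```

```bash
python3 - <<'E'
from h import *
from scipy.optimize import least_squares
z=np.load('w6.npz');C=(z['K'],z['r'],z['t']);s=monitor.observe()
Rt=R.from_euler('z',-.907);t0=s['tcp_pos']
ph=np.radians(np.arange(0,360,2))
obs=np.array([[213.5,216],[342,216],[220,348.5],[337.5,348.5]])
def pts(q,X):  # q: x,y,z of centre rel TCP (tool-yaw frame, z up), roll,pitch,yaw
    return t0+Rt.apply(q[:3]+R.from_rotvec(q[3:]).apply(X))
def res(q):
    P=np.array([proj(C,p) for p in pts(q,np.array([[.031,.028,.01],[.031,-.028,.01],[-.031,.028,.01],[-.031,-.028,.01]]))])
    r=list((P-obs).ravel())
    for s_,c in((.014,243.9),(-.014,311.6)):
        P=np.array([proj(C,p) for p in pts(q,np.array([[.044+.01*np.cos(a),s_,.01*np.sin(a)] for a in ph]))])
        r.append(P[:,1].min()-171.2);Q=P[30:100];o=np.argsort(Q[:,1]);r.append(np.interp(190,Q[o,1],Q[o,0])-c)
    return r+list(np.array(q[3:])*20)
f=least_squares(res,[0,0,-.06,0,0,0],x_scale=.01);print(f.x.round(4),f.fun.round(1))
print('knuckle rel',(f.x[:3]+R.from_rotvec(f.x[3:]).apply([.044,0,0])).round(4))
print('pred0',np.array(res([0,0,-.0603,0,0,0])).round(1))
E
```

```text
[-1.500e-03  1.000e-04 -6.480e-02 -7.100e-03  2.085e-01  5.600e-03] [ 2.3  3.3 -1.9  2.8 -0.6  0.2  0.3  0.1 -3.2  2.4 -3.5 -2.5 -0.1  4.2
  0.1]
knuckle rel [ 0.0415  0.0003 -0.074 ]
pred0 [-2.  12.3  3.9 12.2  0.1 -0.3 -0.5 -0.3 -2.7 -0.  -2.8  2.   0.   0.
  0. ]
```

```bash
python3 - <<'E'
from h import *
from scipy.optimize import least_squares
z=np.load('w6.npz');C=(z['K'],z['r'],z['t']);s=monitor.observe()
Rt=R.from_euler('z',-.907);t0=s['tcp_pos']
im=cv2.imread('pics/w6.png')
def P(X,q=[0,0,-.0603]):return proj(C,t0+Rt.apply(np.array(q)+X))
for x in(.031,-.031):
  for y in(.028,-.028):
    for zz in(.01,-.01):print(x,y,zz,P([x,y,zz]).round(1))
a=[[.031,.028,.01],[.031,-.028,.01],[-.031,-.028,.01],[-.031,.028,.01]]
b=[[.031,.028,-.01],[.031,-.028,-.01]]
o=cv2.resize(im,None,fx=3,fy=3,interpolation=cv2.INTER_CUBIC)
for X in a+b:
    p=P(X);cv2.drawMarker(o,tuple(int(v) for v in 3*p+1),(0,0,255) if X[2]>0 else (0,255,255),cv2.MARKER_CROSS,16,1)
for sgn in(.014,-.014):
    pl=np.array([P([.044+.01*np.cos(t),sgn,.01*np.sin(t)]) for t in np.radians(np.arange(0,360,10))])
    cv2.polylines(o,[(3*pl+1).astype(np.int32)],True,(0,255,0),1)
cv2.imwrite('pics/o6.png',o[480:1070,560:1110])
E
```

```text
0.031 0.028 0.01 [211.5 228.3]
0.031 0.028 -0.01 [219.9 212.3]
0.031 -0.028 0.01 [345.9 228.2]
0.031 -0.028 -0.01 [337.2 212.3]
-0.031 0.028 0.01 [220.1 348.2]
-0.031 0.028 -0.01 [226.6 320.6]
-0.031 -0.028 0.01 [337.  348.2]
-0.031 -0.028 -0.01 [330.3 320.6]
```

View pics/o6.png

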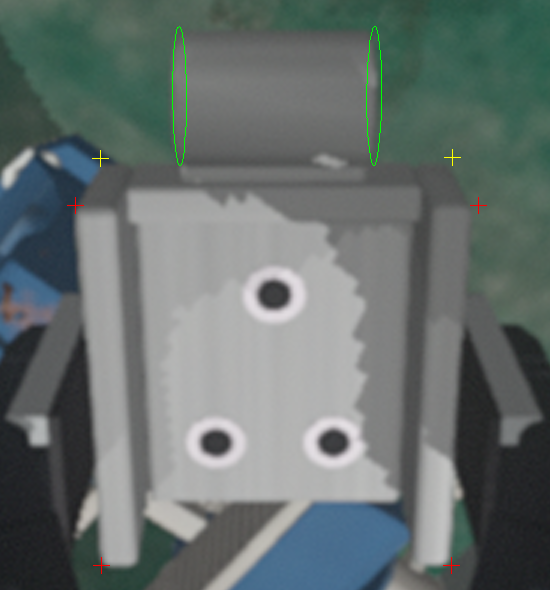

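```bash
cat > fit.py <<'E'
from h import *
from scipy.optimize import least_squares
ph=np.radians(np.arange(0,360,2))
X=np.array([[.031,.028,.01],[.031,-.028,.01],[.031,.028,-.01],[.031,-.028,-.01],[-.031,.028,.01],[-.031,-.028,.01]])
def fit(C,t0,yaw,obs,top,cl,cr,row,reg=20):
    Rt=R.from_euler('z',yaw)
    def pts(q,X):return t0+Rt.apply(q[:3]+R.from_rotvec(q[3:]).apply(X))
    def res(q):
        r=list((np.array([proj(C,p) for p in pts(q,X)])-obs).ravel())
        for s_,c in((.014,cl),(-.014,cr)):
            P=np.array([proj(C,p) for p in pts(q,np.array([[.044+.01*np.cos(a),s_,.01*np.sin(a)] for a in ph]))])
            r.append(P[:,1].min()-top);Q=P[30:100];o=np.argsort(Q[:,1]);r.append(np.interp(row,Q[o,1],Q[o,0])-c)
        return np.array(r+list(np.array(q[3:])*reg))
    f=least_squares(res,[0,0,-.06,0,0,0],x_scale=.01);print(f.x.round(4),f.fun.round(1))
    print('knuckle rel',(f.x[:3]+R.from_rotvec(f.x[3:]).apply([.044,0,0])).round(4));return f.x
E
python3 - <<'E'
from fit import *
z=np.load('w6.npz');C=(z['K'],z['r'],z['t']);s=monitor.observe()
obs=np.array([[212.3,230.3],[342,230.3],[219.6,215.3],[336.4,215.3],[220.7,348],[336,348.3]])
for reg in(0,20):fit(C,s['tcp_pos'],-.907,obs,171.2,243.9,311.6,190,reg)
E
```

```text
[-0.002   0.0003 -0.0626 -0.0087  0.009   0.0041] [-0.3 -0.1  1.4 -0.2  0.9 -0.6 -0.9 -0.7  0.   0.2 -0.4  0.2  0.6 -0.5
  0.5 -0.2 -0.   0.   0. ]
knuckle rel [ 0.042   0.0004 -0.063 ]
[-0.002   0.0003 -0.0625 -0.0082  0.0085  0.0039] [-0.3 -0.1  1.4 -0.2  0.9 -0.6 -0.9 -0.7  0.   0.2 -0.4  0.2  0.6 -0.4
  0.5 -0.2 -0.2  0.2  0.1]
knuckle rel [ 0.042   0.0004 -0.0629]
```

```bash
python3 - <<'E'
from h import *
yaw=-.907;u=np.array([np.cos(yaw),np.sin(yaw),0]);v=np.array([-u[1],u[0],0])
p=np.array([.496,-.371,0])-u*.042-v*.0004;p[2]=.1513;print(p)
goal(p,yaw)
# vise height: scene cam ray over bench x,y of vise from wrist views
E
```

```text
[ 0.46980825 -0.33816477  0.1513    ]
yaw -0.907 row [0.0317, 0.0002, 0.0487] [-0.0001, -0.0002, 0.0004]
```

Emit:
{"method": "send_rows", "body": {
  "commands": [
    [0.012,0,0,0,0,0,0.4],
    [0.022,0,0,0,0,0,0.4],
    [0.022,0,0.012,0,0,0,0.4],
    [0.022,0,0.024,0,0,0,0.4],
    [0.022,0,0.036,0,0,0,0.4],
    [0.022,0,0.044,0,0,0,0.4],
    [0.022,0,0.0487,0,0,0,0.4],
    [0.022,0,0.0487,0,0,0,0.4],
    [0.022,0,0.0487,0,0,0,0.4]
  ]
}}

```text
time: 10.8
tcp_pos: [0.464, -0.3303, 0.1513]
ee_rot: [2.824, -1.377, 0.0]
ft_force: [0.1, -0.4, -1.8]
width: 0.0547
grasp_force: 74.6
```

```bash
python3 - <<'E'
from h import *
C,im=shot('wrist','w7.png');np.savez('w7.npz',K=C[0],r=C[1],t=C[2])
S,si=shot('side','s7.png');Q,sc=shot('scene','c7.png')
s=monitor.observe();print(s['time'],s['grasp_force'],s['ft_force'])
goal([.46981,-.33816,.1513],-.907)
J=np.array([.496,-.371,.09])
a=cv2.resize(im[100:300,150:410,::-1],(780,600),interpolation=cv2.INTER_CUBIC)
out=np.zeros((600,800,3),np.uint8)
def crop(c,C,w,h,k):
    p=proj(C,J);print(p);x,y=int(p[0]-w/2),int(p[1]-h/2);return cv2.resize(c[y:y+h,x:x+w,::-1],None,fx=k,fy=k,interpolation=cv2.INTER_CUBIC)
m=np.hstack([cv2.resize(im[90:290,150:410,::-1],(400,308),interpolation=cv2.INTER_CUBIC),crop(si,S,100,77,4)])
cv2.imwrite('pics/m7.png',m)
E
```

```text
10.95 74.56292510032654 [ 0.00778658 -1.04853342 -1.48079968]
yaw -0.907 row [0.0097, 0.0003, 0.0003] [-0.0003, -0.0006, -0.0003]
[274.54824918 235.9050547 ]
```

View pics/m7.png

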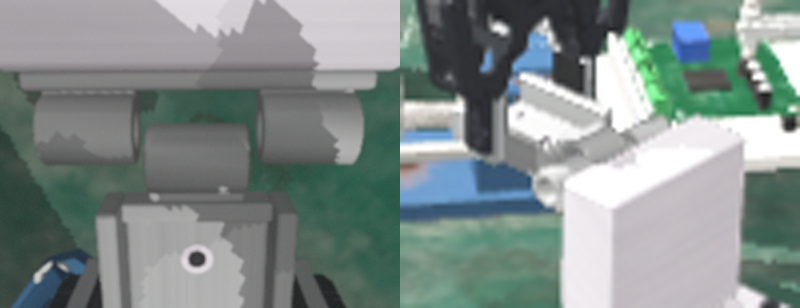

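Emit:
{"method": "send_rows", "body": {
  "commands": [
    [0.003,0,0,0,0,0,0.4],
    [0.006,0,0,0,0,0,0.4],
    [0.0085,0,0,0,0,0,0.4],
    [0.0095,0,0,0,0,0,0.4],
    [0.0095,0,0,0,0,0,0.4],
    [0.0095,0,0,0,0,0,0.4]
  ]
}}

```text
time: 11.55
tcp_pos: [0.4698, -0.3377, 0.1511]
ee_rot: [-2.824, 1.377, 0.0]
ft_force: [-0.2, 0.4, -1.0]
width: 0.0545
grasp_force: 74.6
```

```bash
python3 - <<'E'
from h import *
C,im=shot('wrist','w8.png');np.savez('w8.npz',K=C[0],r=C[1],t=C[2])
s=monitor.observe();print(s['time'],s['grasp_force'],s['ft_force'],s['tcp_pos'])
goal([.46981,-.33816,.1513],-.907)
cv2.imwrite('pics/c8.png',cv2.resize(im[120:220,160:400,::-1],(800,333),interpolation=cv2.INTER_CUBIC))
E
```

```text
11.6 74.56260681152344 [-0.0451056   0.4122053  -2.18645174] [ 0.46975209 -0.33762802  0.15111009]
yaw -0.907 row [0.0005, 0.0003, -0.0002] [0.0001, 0.0002, -0.0002]
```

View pics/c8.png

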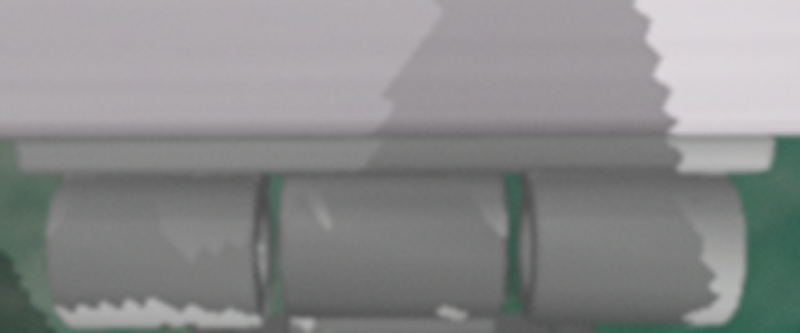

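```bash
python3 -c "
from station import workorder
print(workorder.sign_off())"
```

```text
the job is handed in; nothing more can be done
None
```

I picked up the single-knuckle leaf and handed the job in at about 11.6 s with the gripper still holding its knuckle centred between the jamb knuckles. By camera measurement the holes line up to about 1 mm, with no sign of force against the jamb; the sign-off returned no verdict, so I don't know how it was judged.

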